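Load the cheese mill

ROBOT

A 7-joint arm with a two-finger parallel gripper is mounted at the origin on the work surface; the furniture and walls round the work are solid. World frame = base frame: x ahead of the robot, y to its left, z up, the work surface at z = 0. Lengths are in m, angles in rad, forces in N, time in s.
With the tool pointing down it reaches from about 0.4 to 0.85 m from the base axis. Payload 10.4 kg.
Tool frame: the origin (TCP) lies on the centre line of the jaws, within the pads' length; the fingertips stand 11 mm ahead of it and the grasp point (between the pads) lies 8 mm behind it; z points along the fingers, y is the line along which they close (so a half turn about z gives the same grasp; the last joint's range is limited). The gripper opens to 87 mm and grips with 3 to 60 N. Pads are 19 mm wide; open, the fingers measure 117 mm over their backs; the gripper's body (75 mm by 190 mm) begins 51 mm behind the grasp point.
Start: joints at [-1.232, 0.332, -0.065, 1.46, 0.022, 1.35, -0.088], TCP at [0.221, 0.585, 0.234] pointing down, gripper open.
Joint ranges: [-2.6, 2.6], [-0.5, 2.12], [-1.47, 1.34], [0.16, 2.42], [-1.27, 4.41], [0.06, 2.06], [-2.6, 2.6]. Speed limits (rad/s): [2.22, 2.22, 2.79, 2.79, 3.14, 3.14, 3.14].

INTERFACE

Orientations are given as a unit quaternion [x, y, z, w].
In Python, from bench import r gives the robot as it stands.
- The arm moves only by the shell command python3 -m pendant 'ROWS' [OPENING] [FORCE]. ROWS is JSON, a list of rows, each a list of 4 numbers: the shift along the tool's x, y, z in m, then the turn about the tool's z in rad. A call has 1 to 8 rows; each row shifts and turns the commanded pose from where the row before left it, along the tool's axes as they then stand; what a row does not reach is not made up. A row lasts 1/12 s, in which the tool goes at most 41.7 mm and 7.16 degrees, less where a joint would pass 70% of its speed; a pose out of reach is approached as far as the arm can. A call with a gripper value outside its range is refused whole. OPENING is the opening, from 0 (shut) to 1 (fully open), set as the call begins (- or left out, the last holds). The fingers move at their own pace and stop on an object; FORCE is the grip in N (left out, the last holds). Time passes only in rows, so rows that do not move let the fingers close. It gives the time, the measured TCP pose, the force, the opening and the grip force at its end, in the units of the state.
- r.read_state(): the state, without advancing time (a new reading comes with each control period).
- r.camera(name): name is "scene" or "top" or "wrist"; returns a dict with "img" (420x560x3 uint8, red, green, blue), "camera_matrix" (3x3 intrinsics, pixels), "xyz" and "attitude" of the camera in the world. Camera axes: x right, y down, z forward; pixel columns grow to the right and rows downward; lengths in m; the calibration is good to about 2 mm. A picture is of the moment at which its call begins. There is no depth.
- r.close_job(): hands the job in; it is judged then, once.
Trained networks look in the newest picture that a camera, given by its name, has taken for a name from the list of things; names that differ only in an ending like _2 or _b are one class to them, and where a whole thing is asked for, a point or a joint stands for the part that bears it (a point fixed in the world has none). Each returns a list of dicts, best first, with "score" (0 to 1); they miss things now and then, are a little off and sometimes report something else, mostly with a low value. They report only what shows in the picture. A call takes as long as a camera call. They do not tell look-alikes from the thing itself.
- r.outline_of(thing, camera): "mask" (420x560 bool, what is visible of it) and "bbox" ([centre column, centre row, width, height] in pixels, round what is visible of it).
The state is a dict: "time": time; "joint_positions": joint angles; "joint_vel": joint speeds; "joint_torque": joint torques, N m; "ee_pos": TCP position; "eef_rot": TCP orientation; "ft_force": force on the tool from outside, world axes, zero at the start; "torque": the same for the moment, N m; "width": finger opening in m; "grip_force": force on a finger pad.
Only numpy, scipy, OpenCV 4.12 (cv2) and the standard library are available. Lean on these libraries where they do the work, as an engineer would, in place of code of your own. Each camera call takes 0.05 s, during which the arm holds its last target. There are 200 camera calls.

TASK

Load the hand-cranked cheese mill: swing its presser arm up and right back out of the way by the ball handle, then push both cheese blocks along the feed pan, without lifting them off it, so that each tips over the edge, drops into the throat and stands on end on the grating plate. Finally swing the presser back down until it rests on the cheese, and let go. Leave the tasting glass beside the mill standing where it is.

Things in the scene. Friction and masses are not known exactly. Their poses are not given: they have to be found in the camera images.
- mill: Fixed bench cheese mill of aluminium and steel, 315 mm long, 200 mm wide. Origin on the table under the centre of its throat; z up; -x runs from the throat out along the feed pan, +x towards the presser's hinge, +y to the crank's side. The foot and crank are below the pan.
- pan (a point): Middle of the front edge of the throat, at pan height (120 mm above the table), axes as the mill's. From here the flat steel feed pan runs 189 mm along -x: a channel 150 mm wide whose side walls rise 19 mm above it; its outer end has only a 3 mm rolled lip.
- throat (a point): Centre of the throat's floor (the grating plate), 60 mm above the table; axes as the mill's. The throat is an open pit 52 mm long in x (26 mm either side of this point), as wide as the pan (150 mm in y) and 60 mm deep below the pan; its back wall rises 12 mm above the pan. A block pushed over the edge tips nose down and drops in on end (52 mm tall, 30 mm thick).
- presser (a joint): Presser arm's angle. 0 = fully down: its 40 x 132 mm plate is in the throat, level, underside 49 mm above the grating plate; on blocks standing on end it rests at about 0.04 to 0.08. Grows as the arm swings up and back, to a stop at 1.75; upright (ball highest) is 1.34. The hinge is stiff: the arm stays where it is left and takes about 1 to 4 N at the ball to move.
- presser_hinge (a point): Point on the presser's hinge axis, which is parallel to the mill's y, 66 mm from the throat's centre along the mill's +x, 150 mm above the table.
- presser_ball (a point): Centre of the black ball handle, 32 mm in diameter, at the end of the presser arm, 181 mm from the hinge axis. At angle 0 it is 176 mm from the hinge along the mill's -x and 42 mm above it (72 mm above the pan). The arm behind it is 12 to 16 mm thick, so the ball can be pinched along the mill's y through the whole swing, turning between the fingers.
- cheese_a: Block of hard cheese, 58 mm (along the mill's y, within 0.25 rad) x 52 mm and 30 mm high, 65 g, lying on the feed pan in its +y half. Origin at the centre of its underside.
- cheese_b: A second, like block of cheese lying on the feed pan in its -y half.
- cheese_a_mid (a point): Centre of cheese_a, 15 mm above its underside.
- cheese_b_mid (a point): Centre of cheese_b, 15 mm above its underside.
- tasting_glass: Bystander: smaller stemmed glass, 65 mm in diameter, 155 mm high, beside the mill on the side away from the crank; origin at the centre of its foot, z up.
Mind the look-alikes: they are no part of the job. Leave any green or red look-alike of the cheese_a alone.

How it is judged:
On the way, in this order (a step that is already met when the one before it is completed fails the run):
1. the presser is swung up and back past upright (angle over 1.4) (value of joint presser above 1.4 rad), for 0.2 s.
2. with the presser still back, both blocks have dropped into the throat and stand on the grating plate (x of cheese_a_mid in the frame of throat between -0.026 and 0.026 m and y of cheese_a_mid in the frame of throat between -0.075 and 0.075 m and z of cheese_a_mid in the frame of throat between 0.018 and 0.036 m and x of cheese_b_mid in the frame of throat between -0.026 and 0.026 m and y of cheese_b_mid in the frame of throat between -0.075 and 0.075 m and z of cheese_b_mid in the frame of throat between 0.018 and 0.036 m and value of joint presser above 1.2 rad), for 0.2 s.
3. the presser is down on the cheese (x of cheese_a_mid in the frame of throat between -0.026 and 0.026 m and y of cheese_a_mid in the frame of throat between -0.075 and 0.075 m and z of cheese_a_mid in the frame of throat between 0.018 and 0.036 m and x of cheese_b_mid in the frame of throat between -0.026 and 0.026 m and y of cheese_b_mid in the frame of throat between -0.075 and 0.075 m and z of cheese_b_mid in the frame of throat between 0.018 and 0.036 m and value of joint presser below 0.15 rad), for 0.2 s.
At the end, for the whole second after the job is handed in: Both blocks are in the throat, standing on the grating plate (centre of each 18 to 36 mm above the plate and within the throat's walls) and at rest; the presser is down on them (angle under 0.15 rad); the tasting glass stands upright (within 0.15 rad) (all of step 3 and linear speed of each of cheese_a, cheese_b below 0.02 m/s and angle between tasting_glass's own z axis and vertical below 0.15 rad); the robot touches nothing.
It fails at once if the first block lifted off the pan (its centre over 55 mm above the pan) (z of cheese_a_mid in the frame of throat above 0.115 m).
It fails at once if the second block lifted off the pan (its centre over 55 mm above the pan) (z of cheese_b_mid in the frame of throat above 0.115 m).
It fails at once if the tasting glass pushed more than 40 mm away or knocked over (distance of tasting_glass from where it was at the start of the episode above 0.04 m or angle between tasting_glass's own z axis and vertical above 0.5 rad).
It also fails if it takes over 67 s, if anything falls off the work surface, if the arm or the gripper's body presses on something with over 40 N, if the wrist force passes 120 N, or if a joint passes its speed limit or range.

## Working session

There is one attempt and no reset: what is moved stays moved. The work goes in short steps, Python scripts to look and compute and a shell command to move; the robot and the scene stay as the last step left them, time stands still between calls to the robot, and variables do not carry over. Pictures are saved under pics/ and viewed, at most 10 in all, crops included, and the job is handed in when it is done.

```bash
ls; mkdir -p pics; python3 - <<'E'
from bench import r
import cv2,numpy as np
s=r.read_state();print(s['time'],s['ee_pos'],s['eef_rot'])
for c in ['scene','top']:
    d=r.camera(c);cv2.imwrite(f'pics/{c}0.png',d['img'][:,:,::-1])
    print(c,d['camera_matrix'],d['xyz'],d['attitude'])
    for t in ['mill','presser_ball','cheese_a','tasting_glass','presser']:
        print(t,[(round(o['score'],2),np.round(o['bbox'])) for o in r.outline_of(t,c)])
E
```

```text
pics
0.0 [0.22108306 0.58419327 0.23275544] [ 1.79883657e-01  9.83687633e-01 -7.08525589e-04 -9.10395336e-05]
scene [[393.39565986   0.         276.83149502]
 [  0.         393.39565986 214.43720309]
 [  0.           0.           1.        ]] [-0.03687212 -0.59316629  0.81583929] [ 0.84743373 -0.34110503  0.16134262 -0.37345948]
mill [(0.97, array([284., 239., 129., 126.]))]
presser_ball [(0.9, array([275., 196.,  56.,  43.]))]
cheese_a [(0.91, array([277., 326.,  26.,  32.])), (0.83, array([288., 238.,  28.,  26.])), (0.83, array([308., 228.,  22.,  24.])), (0.65, array([214., 209.,  20.,  23.])), (0.64, array([248., 372.,  28.,  31.]))]
tasting_glass [(0.86, array([321., 187.,  21.,  51.]))]
presser [(0.91, array([277., 196.,  47.,  43.]))]
top [[405.10161147   0.         279.78346695]
 [  0.         405.10161147 215.82866219]
 [  0.           0.           1.        ]] [0.1785233  0.13164372 1.2230192 ] [-0.4961834   0.85544228 -0.1277118   0.07556606]
mill [(0.79, array([297., 211., 115., 108.]))]
presser_ball [(0.65, array([276., 196.,  60.,  54.]))]
cheese_a [(0.76, array([315., 202.,  19.,  18.])), (0.68, array([304., 181.,  22.,  18.])), (0.67, array([216., 262.,  20.,  15.])), (0.55, array([394., 263.,  20.,  15.])), (0.49, array([364., 234.,  21.,  21.]))]
tasting_glass [(0.57, array([232., 158.,  22.,  36.]))]
presser [(0.61, array([276., 196.,  60.,  53.]))]
```

```bash
cd pics; python3 -c "
import cv2,numpy as np
a=cv2.imread('scene0.png');b=cv2.imread('top0.png')
cv2.imwrite('s.png',cv2.resize(a,(800,600)));cv2.imwrite('t.png',cv2.resize(b,(800,600)))"
```

```text
(no output)
```

View pics/s.png

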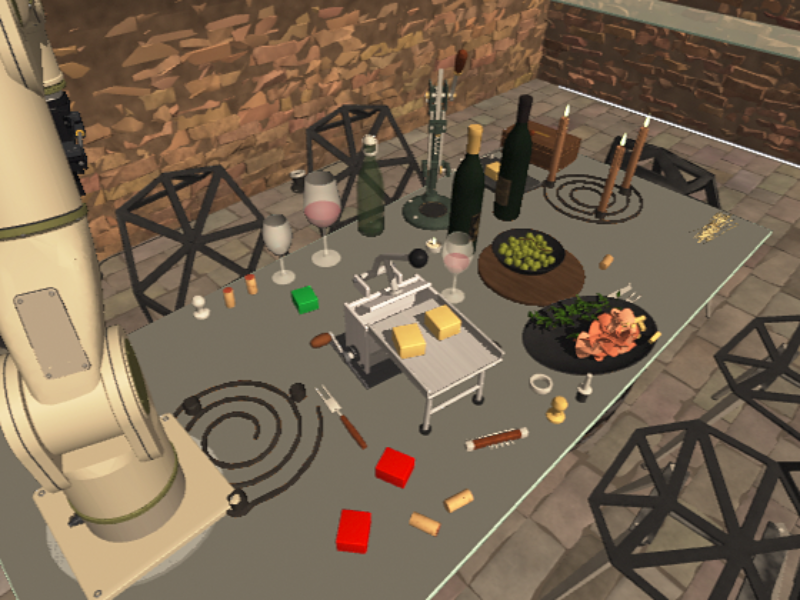

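View pics/t.png

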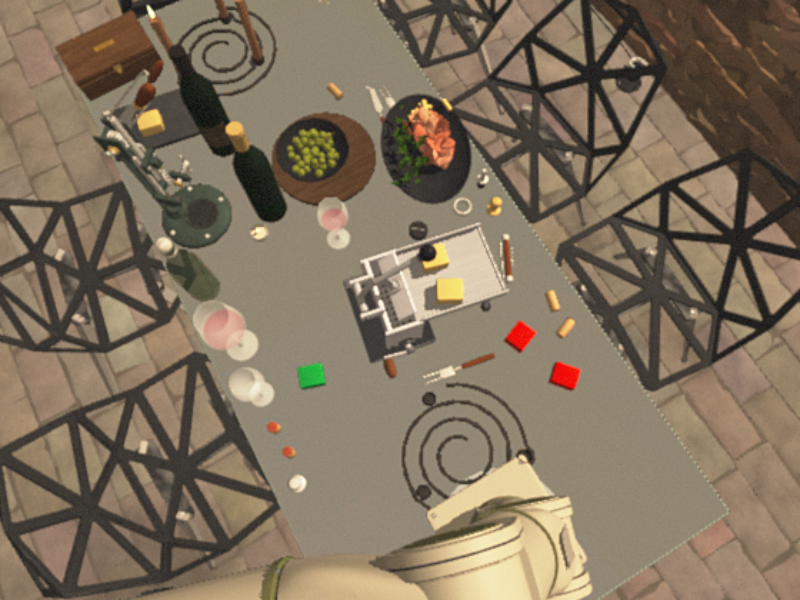

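Scene: the mill is at about (400,320) with its feed pan pointing away from the hinge and two yellow blocks on it at (408,340) and (443,322). The ball is at (418,258) and the pink tasting glass at (457,265). The red and green blocks are look-alikes. I'll magnify the mill.

```bash
cd pics; python3 -c "
import cv2,numpy as np
a=cv2.imread('scene0.png')[165:315,225:365];b=cv2.imread('top0.png')[145:265,230:370]
f=lambda i,w,h:cv2.resize(i,(w,h),interpolation=cv2.INTER_CUBIC)
im=np.zeros((600,800,3),np.uint8)
im[:429,:400]=f(a,400,429);im[:343,400:]=f(b,400,343)
cv2.imwrite('c.png',im)"
```

```text
(no output)
```

View pics/c.png

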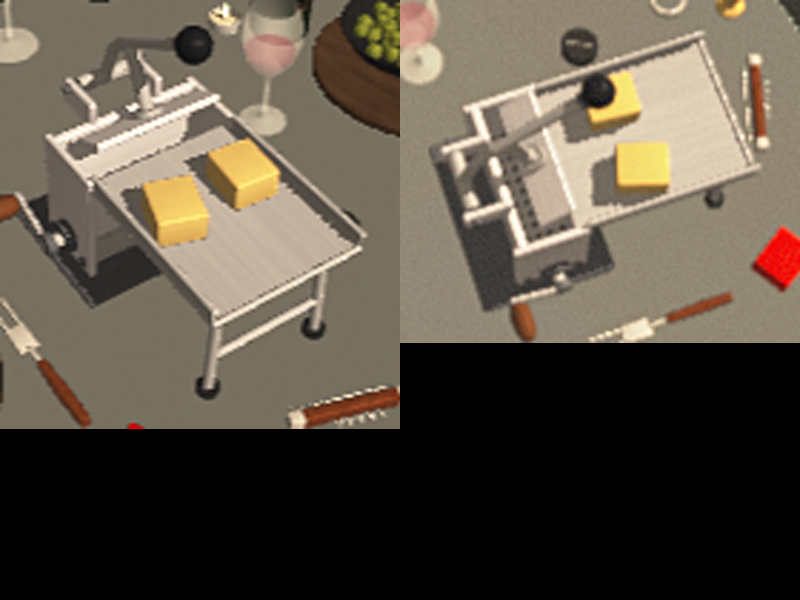

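The crop shows the ball at scene (193,45) and top (598,91), with clear outer pan corners at scene (363,237) and (217,318), and top (703,38) and (758,168). cheese_a is on the crank side.

```bash
cat > h.py <<'E'
import numpy as np,cv2
from scipy.spatial.transform import Rotation as R
from scipy.optimize import least_squares
class Cam:
    def __init__(s,d): s.K=d['camera_matrix'];s.p=np.array(d['xyz']);s.R=R.from_quat(d['attitude']).as_matrix()
    def ray(s,uv): return s.R@np.linalg.solve(s.K,[uv[0],uv[1],1])
    def plane(s,uv,z):
        v=s.ray(uv);return s.p+v*(z-s.p[2])/v[2]
    def proj(s,X):
        c=s.R.T@(np.asarray(X)-s.p);return (s.K@c)[:2]/c[2]
def tri(cs,uvs):
    return least_squares(lambda X:np.concatenate([c.proj(X)-u for c,u in zip(cs,uvs)]),[.4,.1,.2]).x
E
python3 - <<'E'
from h import *
from bench import r
S=Cam(r.camera('scene'));T=Cam(r.camera('top'))
s=lambda u,v:np.array([225+u/2.857,165+v/2.857]);t=lambda u,v:np.array([230+(u-400)/2.857,145+v/2.857])
ball=tri([S,T],[s(193,45),t(598,91)]);print('ball',ball)
for n,c,a in [('o-',S,s(363,237)),('o+',S,s(217,318)),('o-',T,t(703,38)),('o+',T,t(758,168))]:print(n,c.plane(a,.139))
for n,c,a in [('a',S,s(173,198)),('b',S,s(243,164)),('a',T,t(643,160)),('b',T,t(612,97))]:print(n,c.plane(a,.150))
def M(p,X):
    c,q=np.cos(p[2]),np.sin(p[2]);return [p[0]+c*X[0]-q*X[1],p[1]+q*X[0]+c*X[1],X[2]]
def f(p):
    th=p[3];a=np.arctan2(.042,-.176)-th
    B=[.066+.181*np.cos(a),0,.150+.181*np.sin(a)]
    k=[(S,s(363,237),[-.215,-.077,.139]),(S,s(217,318),[-.215,.077,.139]),(T,t(703,38),[-.215,-.077,.139]),(T,t(758,168),[-.215,.077,.139]),(S,s(193,45),B),(T,t(598,91),B)]
    return np.concatenate([c.proj(M(p,X))-u for c,u,X in k])
d=(S.plane(s(363,237),.139)-S.plane(s(217,318),.139))
q=least_squares(f,[ball[0],ball[1],np.arctan2(d[0],-d[1]),.1]);print(q.x,np.round(q.fun,1))
g=r.outline_of('tasting_glass','top')[0]
print('glass',T.plane(t(422,62),.0),S.plane(s(264,120),0),M(q.x,[-.215,0,.12]))
E
```

```text
ball [ 0.50105838 -0.10700409  0.26843472]
o- [ 0.54456318 -0.27022886  0.139     ]
o+ [ 0.39450274 -0.24534292  0.139     ]
o- [ 0.53990065 -0.26132444  0.139     ]
o+ [ 0.39372796 -0.23377307  0.139     ]
a [ 0.45440047 -0.13794824  0.15      ]
b [ 0.52838521 -0.15021841  0.15      ]
a [ 0.45452166 -0.13675492  0.15      ]
b [ 0.52676728 -0.14439015  0.15      ]
[ 0.51025944 -0.04239551  1.38272231  0.50931784] [-0.5 -0.7 -2.1 -1.6  0.9 -2.6  1.5 -1.1 -1.1 -0.3  1.2 -0.5]
glass [ 7.21078775e-01 -1.57944677e-02 -2.22044605e-16] [ 7.26024808e-01 -1.83890113e-02  1.11022302e-16] [np.float64(0.4700614877540173), np.float64(-0.25360423086513884), 0.12]
```

```bash
p="python3 -m pendant"
$p '[[0,0,-0.016,0.1165],[0,0,-0.016,0.1165],[0,0,-0.016,0.1165],[0,0,-0.016,0.1165],[0,0,-0.016,0.1165],[0,0,-0.016,0.1165]]' 1
$p '[[0,0,-0.016,0.1165],[0,0,-0.016,0.1165],[0,0,-0.016,0.1165],[0,0,-0.016,0.1165],[0,0,-0.016,0.1165],[0,0,-0.016,0.1165]]'
python3 -c "
from bench import r
s=r.read_state();print(s['joint_positions'],s['eef_rot'])"
```

```text
time: 1.25
ee_pos: [0.2212, 0.5845, 0.3304]
eef_rot: [0.508, 0.861, 0.0, -0.0]
ft_force: [-0.2, 0.8, 0.0]
width: 0.0871
grip_force: 0.0
time: 1.75
ee_pos: [0.2211, 0.5845, 0.4264]
eef_rot: [0.772, 0.635, 0.0, -0.0]
ft_force: [0.4, -0.1, 0.4]
width: 0.0872
grip_force: 0.0
[-1.37028732  0.31641032  0.12660582  1.08877207 -0.03987258  1.73843873
 -1.45120266] [ 7.72465884e-01  6.35056255e-01  8.47572254e-05 -6.16575551e-05]
```

```bash
p="python3 -m pendant"
$p '[[-0.031,0.02,0,0],[-0.031,0.02,0,0],[-0.031,0.02,0,0],[-0.031,0.02,0,0],[-0.031,0.02,0,0],[-0.031,0.02,0,0],[-0.031,0.02,0,0]]' | head -3
$p '[[-0.031,0.02,0,0],[-0.031,0.02,0,0],[-0.031,0.02,0,0],[-0.031,0.02,0,0],[-0.031,0.02,0,0],[-0.031,0.02,0,0],[-0.031,0.02,0,0]]' | head -3
$p '[[-0.031,0.02,0,0],[-0.031,0.02,0,0],[-0.031,0.02,0,0],[-0.031,0.02,0,0],[-0.031,0.02,0,0],[-0.031,0.02,0,0],[0,0,0,0]]' | head -4
python3 - <<'E'
from bench import r
import cv2,numpy as np
s=r.read_state();print(s['joint_positions'],s['ee_pos'],s['eef_rot'])
d=r.camera('wrist');cv2.imwrite('pics/w1.png',d['img'][:,:,::-1]);print(d['xyz'],d['attitude'],d['camera_matrix'])
for t in ['presser_ball','cheese_a','mill']: print(t,[(round(o['score'],2),np.round(o['bbox'])) for o in r.outline_of(t,'wrist')])
E
```

```text
time: 2.33
ee_pos: [0.3183, 0.3432, 0.4257]
eef_rot: [0.771, 0.637, 0.0, -0.0]
time: 2.92
ee_pos: [0.4149, 0.1037, 0.4258]
eef_rot: [0.771, 0.637, 0.0, -0.0]
time: 3.5
ee_pos: [0.498, -0.1064, 0.4256]
eef_rot: [0.773, 0.634, -0.001, 0.001]
ft_force: [-0.7, -0.8, 0.8]
[-0.80020066  0.01408127  0.94856788  1.4409269  -0.00899156  1.69122518
 -0.04970428] [ 0.49796092 -0.10635508  0.42561111] [ 7.73194345e-01  6.34167601e-01 -5.20591163e-04  1.29928108e-03]
[ 0.51270218 -0.03241363  0.57641928] [ 0.98537941 -0.09713525 -0.01308732  0.13935882] [[374.26742681   0.         283.85838106]
 [  0.         374.26742681 209.1356661 ]
 [  0.           0.           1.        ]]
presser_ball [(0.76, array([284., 121., 122., 178.])), (0.72, array([251., 200.,  33.,  55.]))]
cheese_a [(0.93, array([196., 259.,  35.,  42.])), (0.87, array([125., 280.,  24.,  21.])), (0.83, array([253., 200.,  42.,  54.])), (0.66, array([320., 193.,  40.,  49.]))]
mill [(0.92, array([264., 155., 185., 253.]))]
```

View pics/w1.png

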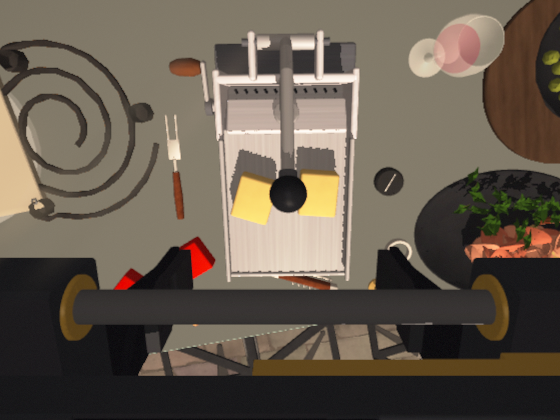

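Wrist view: the jaws are well aligned with the mill. The ball is at (288,194), cheese_a (turned slightly) at (254,200) and cheese_b at (319,195). The outer pan corners are at (229,278) and (349,277).

```bash
python3 - <<'E'
from h import *
from bench import r
S=Cam(r.camera('scene'));T=Cam(r.camera('top'));W=Cam(r.camera('wrist'))
s=lambda u,v:np.array([225+u/2.857,165+v/2.857]);t=lambda u,v:np.array([230+(u-400)/2.857,145+v/2.857])
bs=[s(193,45),t(598,91),np.array([288.5,194])]
ball=tri([S,T,W],bs);print('ball',ball)
print('ray wrist z.268',W.plane(bs[2],.268))
for n,u in [('o+',(229,278)),('o-',(349,277)),('n+',(217,82)),('n-',(357,78))]:print(n,W.plane(u,.139))
def M(p,X):
    c,q=np.cos(p[2]),np.sin(p[2]);return [p[0]+c*X[0]-q*X[1],p[1]+q*X[0]+c*X[1],X[2]]
def f(p):
    a=np.arctan2(.042,-.176)-p[3];B=[.066+.181*np.cos(a),0,.150+.181*np.sin(a)]
    k=[(S,s(363,237),[-.215,-.077,.139]),(S,s(217,318),[-.215,.077,.139]),(T,t(703,38),[-.215,-.077,.139]),(T,t(758,168),[-.215,.077,.139]),(S,bs[0],B),(T,bs[1],B),(W,bs[2],B),
    (W,(229,278),[-.215,.077,.139]),(W,(349,277),[-.215,-.077,.139])]
    return np.concatenate([c.proj(M(p,X))-u for c,u,X in k])
q=least_squares(f,[.51,-.042,1.38,.5]);p=q.x;print(p,np.round(q.fun,1))
np.save('mill.npy',p)
def inv(X):
    d=np.array(X[:2])-p[:2];c,q=np.cos(p[2]),np.sin(p[2]);return np.round([c*d[0]+q*d[1],-q*d[0]+c*d[1]],4)
for n,u in [('a',[(242,174),(274,181),(266,224),(234,215)]),('b',[(302,172),(339,176),(338,217),(299,216)])]:
    print(n,[inv(W.plane(v,.15)).tolist() for v in u])
print('throat front edge?',[inv(W.plane(v,.12)) for v in [(226,131),(349,131)]])
print('ball mill',inv(ball), 'tcp mill',inv(r.read_state()['ee_pos']))
E
```

```text
ball [ 0.5019735  -0.10085573  0.26396453]
ray wrist z.268 [ 0.5016957  -0.09867772  0.268     ]
o+ [ 0.40238546 -0.22443829  0.139     ]
o- [ 0.55389441 -0.25152021  0.139     ]
n+ [0.4428241  0.01056003 0.139     ]
n- [ 0.59590226 -0.01398872  0.139     ]
[ 0.51392674 -0.0310721   1.39419092  0.48054438] [-2.8 -4.7 -3.5 -5.6 -3.7 -2.5 -2.6 -1.2 -2.4 -1.1 -2.2  0.3  0.2  2.5
 -0.7  3.6 -1.   3.6]
a [[-0.073, 0.0525], [-0.0816, 0.0157], [-0.1339, 0.0261], [-0.1223, 0.064]]
b [[-0.0713, -0.0168], [-0.0764, -0.0596], [-0.126, -0.0599], [-0.1243, -0.0134]]
throat front edge? [array([-0.0262,  0.073 ]), array([-0.0276, -0.0743])]
ball mill [-0.0708 -0.0005] tcp mill [-0.0691  0.0043]
```

```bash
p="python3 -m pendant"
$p '[[-0.002,0.005,0.034,0],[0,0,0.034,0],[0,0,0.034,0],[0,0,0.034,0],[0,0,0.032,0],[0,0,0,0]]'
$p '[[0,0,0,0],[0,0,0,0],[0,0,0,0],[0,0,0,0],[0,0,0,0],[0,0,0,0]]' 0 12
python3 - <<'E'
from bench import r
import cv2
d=r.camera('wrist');cv2.imwrite('pics/w2.png',d['img'][:,:,::-1])
s=r.read_state();print(s['joint_positions'],s['eef_rot'])
E
```

```text
time: 4.35
ee_pos: [0.4993, -0.1009, 0.2526]
eef_rot: [0.77, 0.638, -0.003, -0.003]
ft_force: [-1.3, -0.6, 0.6]
width: 0.0869
grip_force: 0.0
time: 4.85
ee_pos: [0.5025, -0.1025, 0.2582]
eef_rot: [0.771, 0.637, 0.001, 0.0]
ft_force: [-0.2, -0.1, -0.4]
width: 0.0549
grip_force: 0.0
[-0.78316496  0.0632386   0.94826818  1.75684087 -0.05305017  1.34742946
 -0.01304607] [7.70650314e-01 6.37258134e-01 3.74566816e-04 1.50931200e-04]
```

View pics/w2.png

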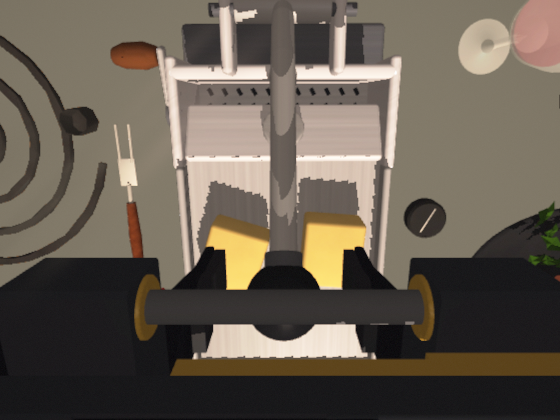

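```bash
p="python3 -m pendant"
$p '[[0,0,0,0],[0,0,0,0],[0,0,0,0],[0,0,0,0],[0,0,0,0],[0,0,0,0]]' 0 15
python3 - <<'E'
from bench import r
import numpy as np
s=r.read_state();p=np.load('mill.npy');d=np.array(s['ee_pos'][:2])-p[:2]
x=d@[np.cos(p[2]),np.sin(p[2])];print('x',x,'zball',s['ee_pos'][2]+.008)
f=np.arctan2(s['ee_pos'][2]+.008-.15,.066-x);print('phi',f)
a=np.linspace(f,1.87,17);print(np.round(np.c_[np.diff(-.181*np.cos(a)),-np.diff(.181*np.sin(a))],4).tolist())
E
```

```text
time: 5.4
ee_pos: [0.5022, -0.1024, 0.2576]
eef_rot: [0.771, 0.637, 0.0, 0.0]
ft_force: [0.1, 0.0, 0.4]
width: 0.0301
grip_force: 14.8
x -0.07231656770978716 zball 0.2655863128259775
phi 0.6961127573873234
[[0.0089, -0.0099], [0.0096, -0.0092], [0.0102, -0.0085], [0.0108, -0.0077], [0.0114, -0.0069], [0.0118, -0.006], [0.0122, -0.0051], [0.0126, -0.0042], [0.0129, -0.0033], [0.0131, -0.0023], [0.0132, -0.0014], [0.0133, -0.0004], [0.0133, 0.0006], [0.0132, 0.0015], [0.013, 0.0025], [0.0128, 0.0034]]
```

```bash
p="python3 -m pendant"
$p '[[0.009,0,-0.010,0],[0.0095,0,-0.009,0],[0.010,0,-0.0085,0],[0.011,0,-0.0075,0],[0.0115,0,-0.007,0],[0.012,0,-0.006,0],[0.012,0,-0.005,0],[0.0125,0,-0.004,0]]' 0 25
$p '[[0.013,0,-0.0035,0],[0.013,0,-0.0025,0],[0.013,0,-0.0015,0],[0.0135,0,-0.0005,0],[0.0135,0,0.0005,0],[0.013,0,0.0015,0],[0.013,0,0.0025,0],[0.013,0,0.0035,0]]'
$p '[[0,0,0,0],[0,0,0,0]]'
```

```text
time: 6.07
ee_pos: [0.5183, -0.0156, 0.3132]
eef_rot: [0.771, 0.637, -0.001, -0.0]
ft_force: [8.8, 1.1, -19.6]
width: 0.0302
grip_force: 26.1
time: 6.73
ee_pos: [0.5371, 0.0843, 0.3117]
eef_rot: [0.772, 0.636, -0.004, 0.0]
ft_force: [2.2, -9.5, -18.4]
width: 0.0298
grip_force: 25.1
time: 6.9
ee_pos: [0.5373, 0.0854, 0.3114]
eef_rot: [0.771, 0.637, -0.003, 0.0]
ft_force: [3.3, -5.6, -19.0]
width: 0.0299
grip_force: 25.0
```

```bash
p="python3 -m pendant"
$p '[[0,0,0,0],[0,0,0,0],[0,0,0,0],[0,0,0,0],[0,0,0,0]]' 0.8 
$p '[[0,0,-0.035,0],[0,0,-0.035,0],[0,0,-0.03,0],[-0.04,0,0,0],[-0.04,0,0,0],[-0.04,0,0,0],[-0.04,0,0,0],[-0.04,0,0,0]]'
$p '[[-0.04,0,0,0],[-0.03,0,0,0],[0,0,0,0]]'
python3 - <<'E'
from bench import r
import cv2,numpy as np
im=[]
d=r.camera('wrist');w=d['img'][:,:,::-1];print(d['xyz'].tolist() if hasattr(d['xyz'],'tolist') else d['xyz'])
a=r.camera('scene')['img'][:,:,::-1][140:320,200:380]
out=np.zeros((420,800,3),np.uint8);out[:, :560]=w;out[:240,560:]=cv2.resize(a,(240,240),interpolation=cv2.INTER_CUBIC)
cv2.imwrite('pics/w3.png',out)
E
```

```text
time: 7.32
ee_pos: [0.5384, 0.0869, 0.315]
eef_rot: [0.771, 0.637, 0.0, -0.0]
ft_force: [0.2, 0.4, 0.4]
width: 0.0552
grip_force: 0.0
time: 7.98
ee_pos: [0.5, -0.1116, 0.415]
eef_rot: [0.771, 0.637, 0.001, -0.0]
ft_force: [0.6, -0.6, 0.8]
width: 0.0696
grip_force: 0.0
time: 8.23
ee_pos: [0.4851, -0.1857, 0.4155]
eef_rot: [0.774, 0.634, 0.001, 0.001]
ft_force: [-0.4, 0.4, 0.9]
width: 0.0697
grip_force: 0.0
[0.4997496101002734, -0.11217827007974977, 0.5664645253391063]
```

View pics/w3.png

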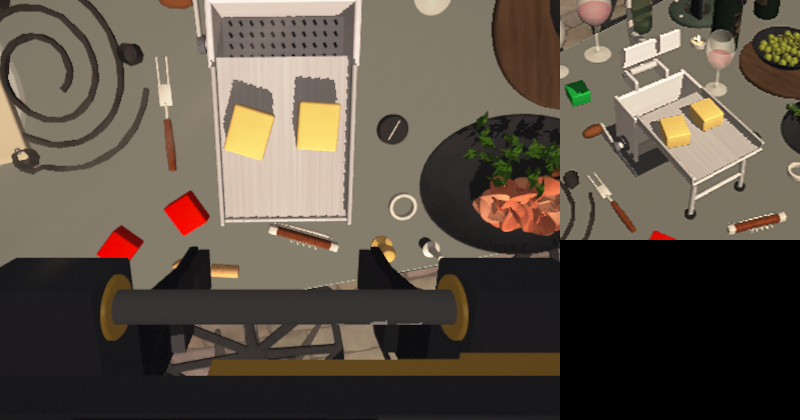

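The presser is back and the throat is open. cheese_a is at wrist (249,132) and cheese_b at (318,127). The throat edge is at row 57 or so.

```bash
python3 - <<'E'
from h import *
from bench import r
W=Cam(r.camera('wrist'));p=np.load('mill.npy')
def inv(X):
    d=np.array(X[:2])-p[:2];c,q=np.cos(p[2]),np.sin(p[2]);return np.round([c*d[0]+q*d[1],-q*d[0]+c*d[1]],4).tolist()
print('edge',[inv(W.plane(u,.12)) for u in [(216,57),(351,57)]])
print('outer',[inv(W.plane(u,.139)) for u in [(219,222),(353,222)]])
for n,u in [('a',[(237,104),(273,113),(262,160),(225,148)]),('b',[(299,102),(339,105),(338,150),(297,150)])]:
    P=np.array([inv(W.plane(v,.15)) for v in u]);print(n,P.tolist(),P.mean(0))
s=r.read_state();print('tcp',inv(s['ee_pos']),s['ee_pos'],R.from_quat(s['eef_rot']).as_matrix()[:,0],p)
E
```

```text
edge [[-0.0266, 0.0733], [-0.0288, -0.0766]]
outer [[-0.2128, 0.0784], [-0.2152, -0.0822]]
a [[-0.0771, 0.0488], [-0.087, 0.0105], [-0.1375, 0.0239], [-0.1236, 0.0644]] [-0.1063  0.0369]
b [[-0.076, -0.0175], [-0.0797, -0.0603], [-0.1277, -0.0605], [-0.127, -0.0151]] [-0.1026  -0.03835]
tcp [-0.1495, -0.0001] [ 0.4877529  -0.17822873  0.41471072] [1.87873128e-01 9.82193117e-01 6.06814041e-04] [ 0.51392674 -0.0310721   1.39419092  0.48054438]
```

```bash
p="python3 -m pendant"
$p '[[-0.018,0,0.03,0],[0,0,0.04,0],[0,0,0.04,0],[0,0,0.04,0],[0,0,0.04,0],[0,0,0.04,0],[0,0,0.03,0],[0,0,0.015,0]]' 0.71
$p '[[0,0,0,0],[0,0,0,0]]'
```

```text
time: 9.05
ee_pos: [0.483, -0.1936, 0.1355]
eef_rot: [0.77, 0.638, -0.001, -0.002]
ft_force: [-1.0, 0.3, 0.7]
width: 0.0616
grip_force: 0.0
time: 9.22
ee_pos: [0.4845, -0.1951, 0.1395]
eef_rot: [0.77, 0.638, -0.001, -0.0]
ft_force: [-0.4, -1.0, 0.3]
width: 0.0618
grip_force: 0.0
```

```bash
p="python3 -m pendant"
$p '[[0.01,0,0,0],[0.01,0,0,0],[0.01,0,0,0],[0.01,0,0,0],[0.01,0,0,0],[0.01,0,0,0],[0.01,0,0,0],[0.01,0,0,0]]'
python3 - <<'E'
from bench import r
import cv2,numpy as np
w=r.camera('wrist')['img'][:,:,::-1]
a=r.camera('scene')['img'][:,:,::-1][140:320,200:380]
out=np.zeros((420,800,3),np.uint8);out[:, :560]=w;out[:240,560:]=cv2.resize(a,(240,240),interpolation=cv2.INTER_CUBIC)
cv2.imwrite('pics/w4.png',out)
E
```

```text
time: 9.88
ee_pos: [0.4995, -0.1166, 0.1396]
eef_rot: [0.771, 0.637, 0.0, 0.0]
ft_force: [-0.2, -2.2, 2.7]
width: 0.0622
grip_force: 1.3
```

View pics/w4.png

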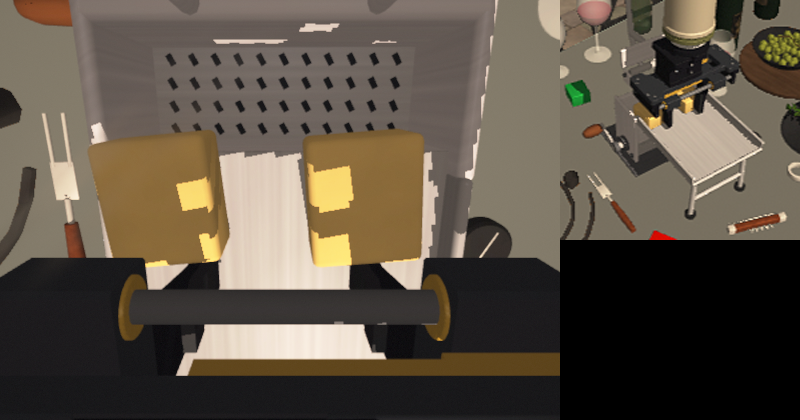

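Both blocks are squared up, with their noses just past the throat edge (row 150 or so). I'll back off, widen the fingers a little and keep pushing.

```bash
p="python3 -m pendant"
$p '[[-0.01,0,0,0],[0,0,0,0],[0,-0.002,0,0],[0.01,0,0,0],[0.008,0,0,0],[0.008,0,0,0],[0.008,0,0,0],[0.008,0,0,0]]' 0.79
$p '[[0.008,0,0,0],[0.008,0,0,0],[0.006,0,0,0],[0.004,0,0,0],[0,0,0,0],[0,0,0,0]]'
python3 - <<'E'
from bench import r
import cv2,numpy as np
w=r.camera('wrist')['img'][:,:,::-1]
a=r.camera('scene')['img'][:,:,::-1][140:320,200:380]
out=np.zeros((420,800,3),np.uint8);out[:, :560]=w;out[:240,560:]=cv2.resize(a,(240,240),interpolation=cv2.INTER_CUBIC)
cv2.imwrite('pics/w5.png',out)
E
```

```text
time: 10.65
ee_pos: [0.5036, -0.0848, 0.1397]
eef_rot: [0.77, 0.637, 0.0, 0.0]
ft_force: [-0.2, -1.0, 0.1]
width: 0.0686
grip_force: 0.3
time: 11.15
ee_pos: [0.5067, -0.0747, 0.1409]
eef_rot: [0.776, 0.631, -0.005, 0.006]
ft_force: [-11.6, -48.5, 16.3]
width: 0.0684
grip_force: 22.2
```

View pics/w5.png

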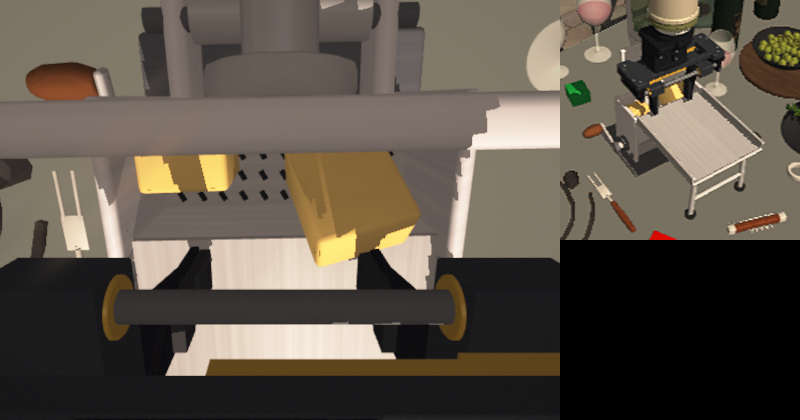

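cheese_a has dropped in and stands at (185,175). cheese_b is twisted and jammed diagonally at (355,205). I'll back off and see how it settles.

```bash
p="python3 -m pendant"
$p '[[-0.015,0,0,0],[-0.02,0,0,0],[-0.02,0,0,0],[-0.02,0,-0.005,0],[0,0,-0.01,0],[0,0,0,0]]'
python3 - <<'E'
from bench import r
import cv2,numpy as np
w=r.camera('wrist')['img'][:,:,::-1]
a=r.camera('scene')['img'][:,:,::-1][180:290,240:350]
out=np.zeros((420,800,3),np.uint8);out[:, :400]=w[:,100:500];out[:400,400:]=cv2.resize(a,(400,400),interpolation=cv2.INTER_CUBIC)
cv2.imwrite('pics/w6.png',out)
E
```

```text
time: 11.75
ee_pos: [0.4947, -0.1344, 0.1558]
eef_rot: [0.771, 0.637, 0.001, 0.0]
ft_force: [0.7, 0.5, 0.1]
width: 0.0688
grip_force: 0.0
```

View pics/w6.png

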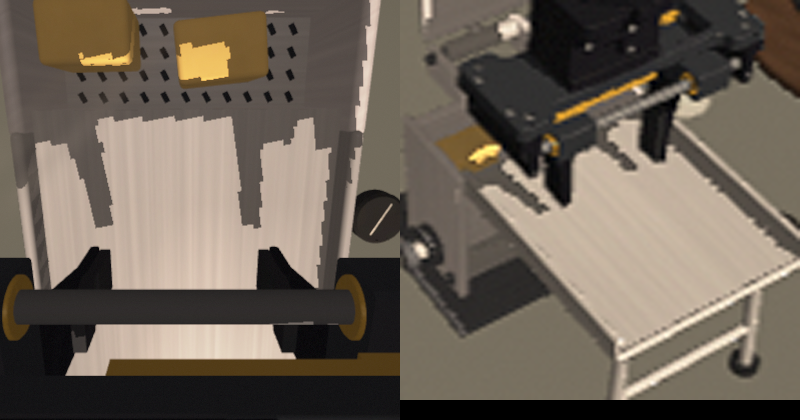

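Both blocks now look upright in the throat at (85,35) and (220,50). I'll go up, and check numerically from above.

```bash
p="python3 -m pendant"
$p '[[0,0,-0.04,0],[0,0,-0.04,0],[0,0,-0.04,0],[0,0,-0.04,0],[0,0,-0.04,0],[0,0,-0.04,0],[0,0,-0.02,0],[0,0,0,0]]' 0.8
python3 - <<'E'
from h import *
from bench import r
p=np.load('mill.npy')
def inv(X):
    d=np.array(X[:2])-p[:2];c,q=np.cos(p[2]),np.sin(p[2]);return np.round([c*d[0]+q*d[1],-q*d[0]+c*d[1]],3).tolist()
for cam in ['wrist','top','scene']:
    d=r.camera(cam);C=Cam(d)
    cv2.imwrite(f'pics/{cam}7.png',d['img'][:,:,::-1])
    for o in r.outline_of('cheese_a',cam):
        m=o['mask'].astype(np.uint8);c=cv2.findContours(m,0,2)[0];c=max(c,key=cv2.contourArea)
        b=cv2.boxPoints(cv2.minAreaRect(c));P=[inv(C.plane(v,.112)) for v in b]
        q=np.mean(P,0)
        if abs(q[0])<.08 and abs(q[1])<.1: print(cam,round(o['score'],2),np.round(o['bbox']),P)
s=r.read_state();print(s['ee_pos'],s['time'])
E
```

```text
time: 12.52
ee_pos: [0.4958, -0.1326, 0.4183]
eef_rot: [0.77, 0.638, 0.002, 0.002]
ft_force: [-0.1, -0.4, 0.2]
width: 0.0697
grip_force: 0.0
wrist 0.77 [240.  77.  43.  30.] [[0.018, 0.07], [0.018, 0.023], [-0.014, 0.024], [-0.013, 0.072]]
wrist 0.57 [300.  82.  39.  33.] [[0.007, 0.005], [0.011, -0.039], [-0.019, -0.043], [-0.024, 0.002]]
top 0.59 [272. 205.  16.  19.] [[0.016, -0.036], [-0.018, -0.038], [-0.019, 0.019], [0.014, 0.021]]
scene 0.7 [279. 216.  17.  14.] [[0.005, 0.015], [0.009, -0.046], [-0.026, -0.036], [-0.029, 0.024]]
[ 0.49379979 -0.1334098   0.41336036] 12.8167
```

```bash
cd pics; python3 -c "
import cv2,numpy as np
f=lambda i,w,h:cv2.resize(i,(w,h),interpolation=cv2.INTER_CUBIC)
im=np.zeros((600,800,3),np.uint8)
im[:400,:400]=f(cv2.imread('wrist7.png')[20:140,200:360],400,400*120//160+100)
im[:300,400:]=f(cv2.imread('top7.png')[175:235,240:320],400,300)
im[300:,400:]=f(cv2.imread('scene7.png')[185:245,250:330],400,300)
cv2.imwrite('c7.png',im)"
```

```text
(no output)
```

View pics/c7.png

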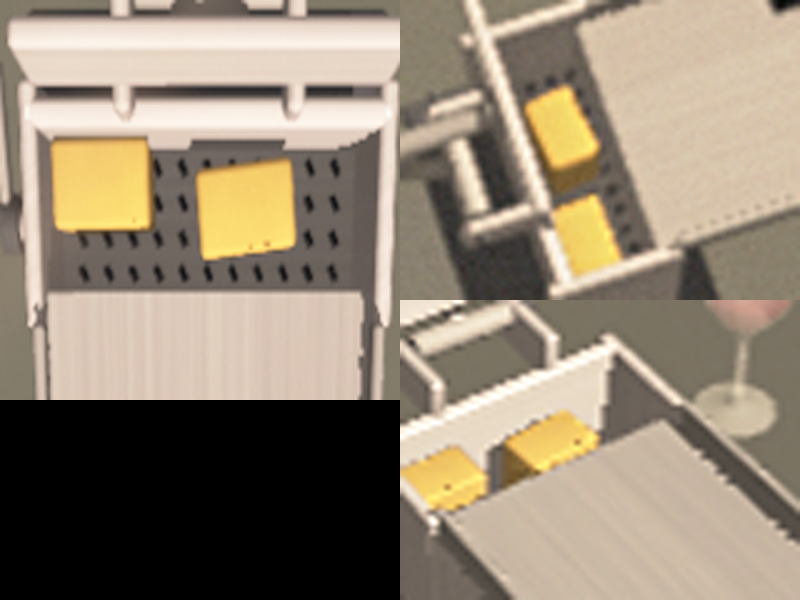

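Both blocks stand on end in the throat, with the presser up behind. Now I'll return to the ball.

```bash
p="python3 -m pendant"
$p '[[0.04,0.001,0,0],[0.04,0.001,0,0],[0.04,0,0,0],[0.04,0,0,0],[0.04,0,0,0],[0.024,0,0,0],[0,0,0,0]]' 1
$p '[[0,0,0.025,0],[0,0,0.03,0],[0,0,0.03,0],[0,0,0.018,0],[0,0,0,0],[0,0,0,0]]'
$p '[[0,0,0,0],[0,0,0,0],[0,0,0,0],[0,0,0,0],[0,0,0,0],[0,0,0,0],[0,0,0,0],[0,0,0,0]]' 0 15
$p '[[0,0,0,0],[0,0,0,0],[0,0,0,0],[0,0,0,0],[0,0,0,0],[0,0,0,0]]'
python3 - <<'E'
from bench import r
import numpy as np
for n in range(1):
    a=np.linspace(1.85,.29,25);d=np.c_[np.diff(-.181*np.cos(a)),-np.diff(.181*np.sin(a))]
    print(np.round(d,4).tolist())
E
```

```text
time: 13.4
ee_pos: [0.5379, 0.093, 0.4124]
eef_rot: [0.768, 0.641, -0.001, -0.001]
ft_force: [-0.1, 1.0, -0.8]
width: 0.0867
grip_force: 0.0
time: 13.9
ee_pos: [0.5376, 0.0853, 0.3112]
eef_rot: [0.771, 0.637, -0.001, -0.0]
ft_force: [1.0, 0.4, 1.1]
width: 0.0874
grip_force: 0.0
time: 14.57
ee_pos: [0.5381, 0.0856, 0.3116]
eef_rot: [0.771, 0.637, 0.0, -0.0]
ft_force: [-0.3, 0.1, 0.6]
width: 0.0419
grip_force: 0.0
time: 15.07
ee_pos: [0.5376, 0.0858, 0.3114]
eef_rot: [0.771, 0.637, -0.0, -0.001]
ft_force: [-5.7, 0.3, 3.0]
width: 0.0306
grip_force: 15.0
[[-0.0114, -0.0029], [-0.0116, -0.0021], [-0.0117, -0.0014], [-0.0117, -0.0006], [-0.0118, 0.0002], [-0.0117, 0.0009], [-0.0116, 0.0017], [-0.0115, 0.0024], [-0.0113, 0.0032], [-0.0111, 0.0039], [-0.0108, 0.0046], [-0.0105, 0.0053], [-0.0101, 0.006], [-0.0097, 0.0066], [-0.0093, 0.0072], [-0.0088, 0.0078], [-0.0083, 0.0084], [-0.0077, 0.0089], [-0.0071, 0.0094], [-0.0065, 0.0098], [-0.0058, 0.0102], [-0.0051, 0.0106], [-0.0044, 0.0109], [-0.0037, 0.0112]]
```

```bash
p="python3 -m pendant"
$p '[[-0.0115,0,-0.003,0],[-0.0115,0,-0.002,0],[-0.0115,0,-0.0015,0],[-0.0115,0,-0.0005,0],[-0.012,0,0,0],[-0.0115,0,0.001,0],[-0.0115,0,0.0015,0],[-0.0115,0,0.0025,0]]' 0 25
$p '[[-0.0115,0,0.003,0],[-0.011,0,0.004,0],[-0.011,0,0.0045,0],[-0.0105,0,0.0055,0],[-0.010,0,0.006,0],[-0.0095,0,0.0065,0],[-0.0095,0,0.007,0],[-0.009,0,0.008,0]]'
python3 - <<'E'
from bench import r
import numpy as np
s=r.read_state();p=np.load('mill.npy');d=np.array(s['ee_pos'][:2])-p[:2]
x=d@[np.cos(p[2]),np.sin(p[2])];print('x',x,'phi',np.arctan2(s['ee_pos'][2]+.008-.15,.066-x))
E
```

```text
time: 15.73
ee_pos: [0.5206, -0.0055, 0.3153]
eef_rot: [0.771, 0.637, 0.001, -0.001]
ft_force: [-10.9, 1.3, 17.6]
width: 0.0301
grip_force: 23.9
time: 16.4
ee_pos: [0.5051, -0.0882, 0.2697]
eef_rot: [0.771, 0.636, -0.0, 0.001]
ft_force: [-4.1, -2.7, 7.7]
width: 0.0294
grip_force: 24.2
x -0.05776954674594364 phi 0.8011212112256327
```

```bash
p="python3 -m pendant"
$p '[[-0.0085,0,0.0085,0],[-0.0075,0,0.009,0],[-0.007,0,0.0095,0],[-0.0065,0,0.010,0],[-0.006,0,0.010,0],[0,0,0,0]]'
$p '[[-0.0025,0,0.005,0],[-0.0025,0,0.0055,0],[-0.002,0,0.0055,0],[0,0,0,0]]'
python3 - <<'E'
from bench import r
import numpy as np
s=r.read_state();p=np.load('mill.npy');d=np.array(s['ee_pos'][:2])-p[:2]
x=d@[np.cos(p[2]),np.sin(p[2])];print('x',x,'phi',np.arctan2(s['ee_pos'][2]+.008-.15,.066-x))
E
```

```text
time: 16.9
ee_pos: [0.4984, -0.1235, 0.2211]
eef_rot: [0.772, 0.636, -0.0, 0.001]
ft_force: [1.6, -5.6, -0.3]
width: 0.0298
grip_force: 24.8
time: 17.23
ee_pos: [0.4971, -0.1302, 0.2058]
eef_rot: [0.771, 0.636, -0.001, 0.001]
ft_force: [-0.3, -8.0, -0.2]
width: 0.0293
grip_force: 24.8
x -0.10057025618770708 phi 0.3655382296083417
```

```bash
p="python3 -m pendant"
$p '[[-0.001,0,0.004,0],[-0.001,0,0.004,0],[0,0,0,0]]' | tail -5
$p '[[-0.001,0,0.003,0],[0,0,0.002,0],[0,0,0,0]]'
```

```text
ee_pos: [0.4967, -0.1328, 0.1981]
eef_rot: [0.772, 0.636, -0.001, 0.002]
ft_force: [-1.2, -9.7, 0.8]
width: 0.0295
grip_force: 24.8
time: 17.73
ee_pos: [0.4964, -0.1342, 0.1933]
eef_rot: [0.772, 0.636, -0.001, 0.002]
ft_force: [-1.6, -12.3, 0.8]
width: 0.0295
grip_force: 24.7
```

```bash
p="python3 -m pendant"
$p '[[-0.002,0,0.002,0],[-0.001,0,0.002,0],[0,0,0,0]]' | sed -n '2p;4p'
$p '[[0,0,0.002,0],[0,0,0.002,0],[0,0,0,0]]'| sed -n '2p;4p'
```

```text
ee_pos: [0.4961, -0.1356, 0.1891]
ft_force: [-0.4, -6.5, -0.6]
ee_pos: [0.4963, -0.1356, 0.1861]
ft_force: [-7.2, -4.0, 13.8]
```

Firm contact at 14 N. Releasing and retreating upward.

```bash
p="python3 -m pendant"
$p '[[0,0,-0.001,0],[0,0,0,0],[0,0,0,0],[0,0,0,0],[0,0,0,0],[0,0,0,0],[0,0,0,0]]' 0.9
$p '[[0,0,-0.02,0],[0,0,-0.04,0],[0,0,-0.04,0],[0,0,-0.04,0],[0,0,-0.04,0],[0,0,-0.04,0],[0,0,0,0]]'
$p '[[-0.04,0,0,0],[-0.04,0,0,0],[-0.04,0,0,0],[0,0,0,0]]' | head -2
python3 - <<'E'
from h import *
from bench import r
p=np.load('mill.npy')
def inv(X):
    d=np.array(X[:2])-p[:2];c,q=np.cos(p[2]),np.sin(p[2]);return np.round([c*d[0]+q*d[1],-q*d[0]+c*d[1]],3).tolist()
cs,us=[],[]
for cam in ['wrist','top','scene']:
    d=r.camera(cam);C=Cam(d);im=d['img'];cv2.imwrite(f'pics/{cam}8.png',im[:,:,::-1])
    g=C.proj([.4963,-.134,.197]);print(cam,np.round(g))
    u0,v0=np.round(g).astype(int)
    w=30
    if not(w<u0<560-w and w<v0<420-w):continue
    m=(im[v0-w:v0+w,u0-w:u0+w].max(2)<40).astype(np.uint8)
    n,l,st,ce=cv2.connectedComponentsWithStats(m);
    print([(s[4],s[2],s[3],np.round(c+[u0-w,v0-w],1).tolist()) for s,c in zip(st[1:],ce[1:]) if s[4]>20])
    print('cheese',[(round(o['score'],2),inv(C.plane(o['bbox'][:2],.11)),np.round(o['bbox'][2:])) for o in r.outline_of('cheese_a',cam)])
E
```

```text
time: 18.82
ee_pos: [0.4962, -0.1333, 0.1859]
eef_rot: [0.771, 0.637, -0.0, -0.0]
ft_force: [0.1, -1.0, -0.8]
width: 0.068
grip_force: 0.0
time: 19.4
ee_pos: [0.498, -0.1339, 0.4127]
eef_rot: [0.771, 0.637, 0.003, 0.003]
ft_force: [0.7, -1.8, -0.6]
width: 0.0784
grip_force: 0.0
time: 19.73
ee_pos: [0.4698, -0.2596, 0.4062]
wrist [285.  39.]
[(np.int32(546), np.int32(34), np.int32(37), [289.3, 50.2])]
cheese [(0.88, [-0.23, 0.127], array([47., 49.])), (0.8, [-0.275, 0.22], array([47., 48.])), (0.56, [-0.137, 0.001], array([161., 165.])), (0.4, [-0.087, -0.001], array([37., 68.]))]
top [308. 183.]
[(np.int32(40), np.int32(9), np.int32(9), [310.4, 183.1])]
cheese [(0.84, [-0.22, 0.168], array([24., 20.])), (0.66, [0.196, 0.111], array([18., 15.])), (0.57, [0.007, 0.048], array([13.,  8.]))]
scene [297. 211.]
[(np.int32(108), np.int32(13), np.int32(12), [300.2, 211.5])]
cheese [(0.8, [0.099, 0.133], array([19., 24.])), (0.75, [-0.338, 0.281], array([25., 32.])), (0.55, [-0.289, 0.183], array([28., 30.]))]
```

```bash
python3 - <<'E'
from h import *
from bench import r
S=Cam(r.camera('scene'));T=Cam(r.camera('top'))
b=tri([S,T],[(300.2,211.5),(310.4,183.1)]);print(b,'theta',np.arcsin((b[2]-.15)/.181)-.234)
o=r.outline_of('tasting_glass','scene')[0];print(o['score'],np.round(o['bbox']))
im=cv2.imread('pics/top8.png');y=((im[:,:,2]>150)&(im[:,:,0]<110)&(im[:,:,1]>110)).astype(np.uint8)
n,l,st,ce=cv2.connectedComponentsWithStats(y[170:240,240:330]);print(st[1:].tolist())
im=cv2.imread('pics/scene8.png');y=((im[:,:,2]>110)&(im[:,:,0].astype(int)<im[:,:,2]*.5)&(im[:,:,1]>.6*im[:,:,2])).astype(np.uint8)
n,l,st,ce=cv2.connectedComponentsWithStats(y[180:260,240:340]);print(st[1:].tolist())
E
```

```text
[ 0.49463896 -0.14157922  0.19972848] theta 0.044322383478863775
0.93 [319. 187.  17.  48.]
[[30, 47, 2, 4, 4], [32, 52, 2, 4, 4], [34, 56, 10, 5, 13]]
[]
```

```bash
python3 -c "
from bench import r
print(r.close_job())"
```

```text
the job is handed in; nothing more can be done
None
```

I handed the job in at about 20 s of the 67 s allowed; no verdict came back. Both blocks stood on end in the throat before I lowered the presser, which came down on firm contact and measures about 0.04 rad; the glass still stands in place and the gripper is clear of the mill.

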